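Spot-cure a resin casting with a hand lamp

ROBOT

A 6-joint arm with a two-finger parallel gripper is mounted at the origin on the work surface. World frame = base frame: x ahead of the robot, y to its left, z up, the work surface at z = 0. Lengths are in m, angles in rad, forces in N, time in s.
With the tool pointing down it reaches from about 0.35 to 0.95 m from the base axis. Payload 17.4 kg.
Tool frame: the origin (TCP) lies between the finger pads; the fingertips stand 8 mm ahead of it and the grasp point (between the pads) lies 11 mm behind it; z points along the fingers, y is the line along which they close (so a half turn about z gives the same grasp; the last joint's range is limited). The gripper opens to 93 mm and grips with 3 to 60 N. Pads are 15 mm wide; open, the fingers measure 128 mm over their backs; the gripper's body (75 mm by 188 mm) begins 65 mm behind the grasp point.
Start: joints at [1.126, 0.116, 1.442, -0, 1.584, -0.038], TCP at [0.267, 0.62, 0.227] pointing down, gripper open.
Joint ranges: [-2.83, 2.83], [-0.83, 2.19], [0.07, 2.5], [-1.14, 4.28], [0.01, 3], [-2.97, 2.97]. Speed limits (rad/s): [1.89, 1.89, 2.22, 3.14, 3.14, 3.14].

INTERFACE

Orientations are given as a 3x3 rotation matrix whose columns are the frame's x, y, z axes.
In Python, from rig import * gives the robot as it stands. Calls block until the motion is done:
- move_pose(position, orientation): joint-space move of the TCP to a pose.
- line_to(position, ori=None, rate=0.15): straight line of the TCP; ori=None keeps the orientation; rate is the mean speed in m/s.
- set_joints(angles): joint-space move.
- gripper_open() and grasp(strength=None): open the fingers fully, or close them until they stop; strength is the grip in N (None keeps the last).
- dwell(seconds).
- ik(position, orientation): joint angles nearest the present ones, or None.
- grab_frame(name): name is "side" or "top" or "wrist"; returns (picture, depth): 400x640x3 uint8, red, green, blue; 400x640 float32, m along the optical axis (not along the pixel's ray), 0 where there is no reading.
- get_calibration(name): a dict with "intrinsics" (3x3 intrinsics, pixels), "extrinsics" (4x4, takes a point from camera to world coordinates); the wrist camera has in their place "hand_eye" (4x4, takes a point from camera to tool coordinates, whose origin is the TCP and whose axes are the flange's). Camera axes: x right, y down, z forward; pixel columns grow to the right and rows downward; lengths in m; the calibration is good to about 2 mm. The wrist camera is an equidistant fisheye: a pixel r from the principal point sees the ray r / f radians off the axis. A picture is of the moment at which its call begins: read the wrist's pose just before it. get_calibration takes no time and is no camera call.
A pose or a line that the arm cannot do raises Unreachable and nothing moves.
- job_done(): hands the job in; it is judged then, once.
Readings, each from a call of its own:
- current_t(): time.
- current_joint_pos(): joint angles.
- current_qd(): joint speeds.
- current_joint_efforts(): joint torques, N m.
- current_ee_pos(): TCP position.
- current_ee_rot(): TCP orientation.
- current_wrist_force(): force on the tool from outside, world axes, zero at the start.
- current_ft_torque(): the same for the moment, N m.
- current_gripper_width(): opening from 0.0 (shut) to 1.0 (fully open).
- current_finger_force(): force on a finger pad.
Only numpy, scipy, OpenCV 4.12 (cv2) and the standard library are available. Lean on these libraries where they do the work, as an engineer would, in place of code of your own. Each camera call takes 0.05 s, during which the arm holds its last target. There are 200 camera calls.

TASK

Take the curing lamp out of its cradle, aim its lens squarely at the middle of the resin casting in the mould on the tilting tray, from about 6 cm away, and hold it there steadily for three seconds. Do not touch or shift the tray or its stand with the lamp, and leave the other things on the bench alone. Then lay the lamp back in its cradle the way it lay at first, without dropping it.

Things in the scene. Friction and masses are not known exactly. Their poses are not given: they have to be found in the camera images.
- lamp: Hand-held curing lamp, 200 g (all sizes in mm). Straight grey flat-sided handle 160 (x) x 30 (y) x 28 (z); a black upright round head, 34 across and 60 tall, at its front end, centred at x=+85, z from -30 to +30. Origin: centre of the handle's underside; z up as it lies in the cradle. Grip it across y at x=0, z=+14, between the forks; it balances about 10 forward of there
- lens (a point): Middle of the lamp's lens, on the head's lower end face, at (+85, 0, -32) in the lamp's frame; same axes as the lamp; the beam leaves it straight along its -z
- cradle: Fixed dark steel cradle, base 116 x 84 x 10 high; two open-topped forks, 8 thick, at x=-50 and x=+46, seats 60 above the bench, 36 wide between the cheeks, which rise 12 above the seat, then flare out to 23 above it. Origin: underside of the base; x points along the lying lamp towards its head, which hangs free in front of (+x of) the base
- cradle_seat (a point): Point on the cradle, 60 above its origin, where the lamp's origin belongs, axes as the cradle: the lamp lies with its x along this x and z up
- cradle_lens (a point): Point in the cradle's frame at (+85, 0, +28) where the middle of the lens belongs when the lamp lies in it
- stand: Fixed stand, base 130 (x) x 150 (y) x 12 high; two side posts at y=+-64, 82 high, with small black knobs outside (156 over all), carry a tilting tray 130 (x) x 104 (y) on a level axle along y, 68 above the bench. Origin: centre of the underside. The tray leans up to 0.45 rad to -x or 0.3 rad to +x of the stand; the axle is stiff (0.5 N m), it stays put
- casting (a point): Middle of the upper face of the resin casting on the tray: amber resin with pale wood pieces, 108 (x) x 52 (y), in a black mould of 120 x 64 whose rim stands 5 above the resin. Its z is the casting's outward normal, tilted with the tray; x and y along its long and short sides. It lies 18 from the axle
- blank_box: Bystander: open pale wooden box of handle blanks, 110 x 160 x 60 high, loose, origin under its centre
- mix_cup: Bystander: white plastic mixing cup, 68 across the rim, 75 high, loose, origin under its centre
- spare_mould: Bystander: empty black mould lying flat on the bench, 110 x 60 x 22 high, loose, origin under its centre
There are look-alikes about, which are no part of the job. What is shaped like the stand but purple or yellow is not meant.

How it is judged:
On the way:
1. the lens is aimed squarely at the middle of the casting from 35 to 90 mm (beam within 15 mm of the middle each way and within 0.25 rad of square) and held still (under 30 mm/s and 0.25 rad/s) for 2 s (z of casting in the frame of lens between -0.09 and -0.035 m and x of casting in the frame of lens between -0.015 and 0.015 m and y of casting in the frame of lens between -0.015 and 0.015 m and angle between the z axis of lens and the z axis of casting, either way round below 0.25 rad and linear speed of lamp below 0.03 m/s and angular speed of lamp below 0.25 rad/s), for 2 s.
At the end, for the whole second after the job is handed in: The lamp lies at rest in both forks of the cradle, upright and the way round it was: its origin within 14 mm of cradle_seat, its lens within 16 mm of cradle_lens, within 0.1 rad of level; the casting is within 8 mm of where it was (distance between lamp and cradle_seat below 0.014 m and distance between lens and cradle_lens below 0.016 m and angle between lamp's own z axis and vertical below 0.1 rad and linear speed of lamp below 0.02 m/s and distance of casting from where it was at the start of the episode below 0.008 m); the robot touches nothing.
It fails at once if the lamp touches the tray or its stand (over 1 N) (contact force between lamp and stand above 1 N).
It fails at once if the tray or casting is shifted by over 8 mm (distance of casting from where it was at the start of the episode above 0.008 m).
It fails at once if the lamp is dropped: not in the fingers and faster than 0.45 m/s (a fall of about 10 mm) (contact force between the fingers and lamp below 0.05 N and linear speed of lamp above 0.45 m/s).
It fails at once if a bystander is moved by over 30 mm (distance of any of blank_box, mix_cup, spare_mould from where it was at the start of the episode above 0.03 m).
It also fails if it takes over 58 s, if anything falls off the work surface, if the arm or the gripper's body presses on something with over 40 N, if the wrist force passes 120 N, or if a joint passes its speed limit or range.

## Working session

There is one attempt and no reset: what is moved stays moved. The work goes in short steps, each a Python script; the robot and the scene stay as the last script left them, time stands still between calls to the robot, and variables do not carry over. Pictures are saved under pics/ and viewed, at most 10 in all, crops included, and the job is handed in when it is done.

```bash
mkdir -p pics; python3 - <<'E'
from rig import *
import cv2, numpy as np
for n in ("side","top"):
    p,d=grab_frame(n); c=get_calibration(n)
    np.savez(f"{n}.npz",p=p,d=d,K=c["intrinsics"],T=c["extrinsics"])
    cv2.imwrite(f"pics/{n}0.png",p[:,:,::-1]); print(n,np.round(c["intrinsics"],1).tolist(),np.round(c["extrinsics"],3).tolist(),(d>0).mean())
print(current_t())
E
```

```text
side [[396.1, 0.0, 320.1], [0.0, 396.1, 199.8], [0.0, 0.0, 1.0]] [[0.861, -0.345, 0.373, 0.233], [-0.508, -0.557, 0.657, -0.622], [-0.019, -0.755, -0.655, 0.649], [0.0, 0.0, 0.0, 1.0]] 0.9960703125
top [[478.1, 0.0, 323.0], [0.0, 478.1, 189.7], [0.0, 0.0, 1.0]] [[0.024, -0.988, 0.155, 0.372], [-1.0, -0.024, 0.003, -0.054], [0.001, -0.156, -0.988, 1.272], [0.0, 0.0, 0.0, 1.0]] 0.9959609375
0.1
```

View pics/top0.png

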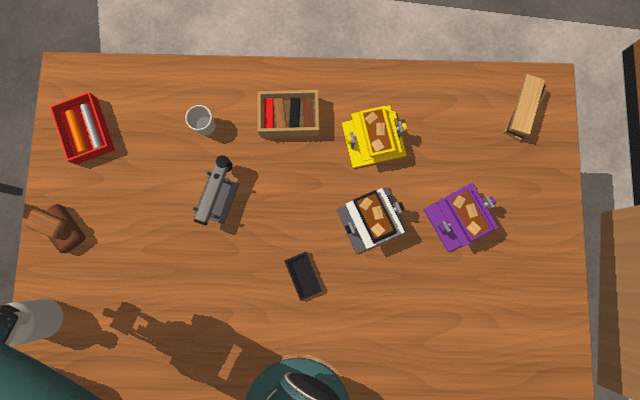

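View pics/side0.png

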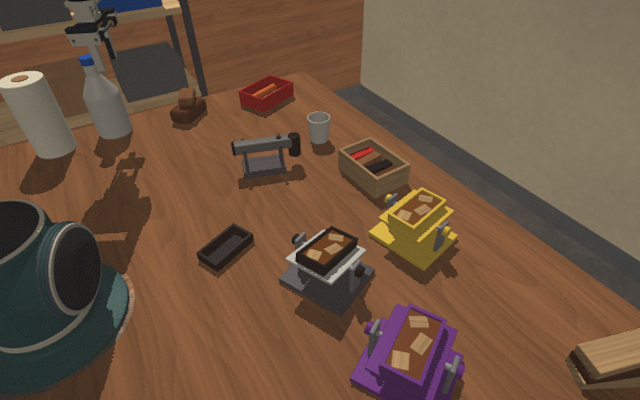

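Top view: the lamp in its cradle is at (215,190), its head at (223,163). There are three stand-like things: yellow (375,135), purple (462,217) and grey/white with a black mould (373,218). The last fits, being neither purple nor yellow and having the black mould. I'll confirm it in a crop and measure.

```bash
cat > h.py <<'E'
import numpy as np, cv2
def cloud(n):
    f=np.load(n+".npz"); p,d,K,T=f["p"],f["d"],f["K"],f["T"]
    v,u=np.mgrid[:400,:640]
    c=np.stack([(u-K[0,2])/K[0,0]*d,(v-K[1,2])/K[1,1]*d,d],-1)
    return p,c@T[:3,:3].T+T[:3,3],d>0
E
python3 - <<'E'
from h import *
# crops
a=cv2.resize(cv2.imread("pics/top0.png")[170:270,320:420],(400,400),interpolation=cv2.INTER_CUBIC)
b=cv2.resize(cv2.imread("pics/side0.png")[220:320,270:370+10][:, :100],(400,400),interpolation=cv2.INTER_CUBIC)
cv2.imwrite("pics/crop.png",np.hstack([a,b]))
def amber(p,box,n):
    hsv=cv2.cvtColor(p,cv2.COLOR_RGB2HSV)
    m=np.zeros(p.shape[:2],bool);x0,x1,y0,y1=box
    m[y0:y1,x0:x1]=((hsv[...,1]>80)&(hsv[...,0]<28)&(hsv[...,2]>60))[y0:y1,x0:x1]
    return m
allp=[]
for n,box in(("top",(335,410,180,258)),("side",(285,370,222,290))):
    p,P,ok=cloud(n); m=amber(p,box,n)&ok&(P[...,2]>.05)&(P[...,2]<.13)
    # keep largest component
    k,l,s,_=cv2.connectedComponentsWithStats(cv2.morphologyEx(m.astype(np.uint8),cv2.MORPH_CLOSE,np.ones((3,3))))
    i=1+s[1:,4].argmax(); q=P[m&(l==i)]; c=q.mean(0)
    for _ in range(5):
        c=q.mean(0);w=np.linalg.svd(q-c)[2][2] if len(q)<5 else np.linalg.eigh(np.cov((q-c).T))[1][:,0]
        w=w*np.sign(w[2]); r=(q-c)@w; q=q[abs(r)<max(.003,2.5*r.std())]
    ex=np.cross([0,1,0],w);ex/=np.linalg.norm(ex);ey=np.cross(w,ex)
    (cx,cy),(W,H),ang=cv2.minAreaRect(np.stack([(q-c)@ex,(q-c)@ey],1).astype(np.float32)*1000)
    C=c+(ex*cx+ey*cy)/1000
    t=np.radians(ang); d1=ex*np.cos(t)+ey*np.sin(t); d2=-ex*np.sin(t)+ey*np.cos(t)
    L=d1 if W>H else d2
    print(n,s[i][:4],len(q),"C",C.round(4),"n",w.round(3),"size",round(W),round(H),"long",L.round(3),"res",((q-c)@w).std().round(4))
# whole stand base & posts from top
p,P,ok=cloud("top")
for nme,(x0,x1,y0,y1),(z0,z1) in(("lamp",(180,250,145,235),(.078,.098)),("stand",(325,420,175,262),(.008,.02)),("blk",(300,420,170,262),(.05,.15))):
    q=P[y0:y1,x0:x1][ok[y0:y1,x0:x1]]; q=q[(q[:,2]>z0)&(q[:,2]<z1)]
    R=cv2.minAreaRect((q[:,:2]*1000).astype(np.float32)); print(nme,len(q),np.round(R[0],1),np.round(R[1],1),round(R[2],1),np.median(q[:,2]).round(4), q[:,2].max().round(3))
b=cv2.cvtColor(p,cv2.COLOR_RGB2GRAY)[150:178,208:240]<60
q=P[150:178,208:240][b&(P[150:178,208:240,2]>.08)]
print("head",len(q),q.mean(0).round(4),q.min(0).round(3),q.max(0).round(3))
for nme,(u,v) in dict(cup=(200,118),box=(289,115),spare=(305,276),yellow=(375,135),purple=(462,217)).items(): print(nme,P[v,u].round(3))
E
```

```text
top [352 189  42  50] 932 C [ 0.4997 -0.1791  0.0858] n [0.197 0.107 0.975] size 116 63 long [ 0.879  0.42  -0.224] res 0.0024
side [302 226  57  39] 838 C [ 0.4999 -0.1812  0.0852] n [0.203 0.098 0.974] size 111 57 long [ 0.917  0.329 -0.225] res 0.0008
lamp 924 [554.5 230.6] [ 59.9 180.4] 71.6 0.0877 0.097
stand 583 [ 479.  -188.9] [199.  157.5] 28.9 0.012 0.02
blk 2267 [ 494.  -180.8] [127.5 156.3] 25.0 0.0812 0.109
head 135 [0.6184 0.2053 0.0984] [ 0.372 -0.054  0.08 ] [0.639 0.224 1.272]
cup [0.764 0.293 0.002]
box [0.767 0.045 0.038]
spare [ 0.342 -0.009  0.005]
yellow [ 0.704 -0.181  0.086]
purple [ 0.498 -0.398  0.089]
```

View pics/crop.png

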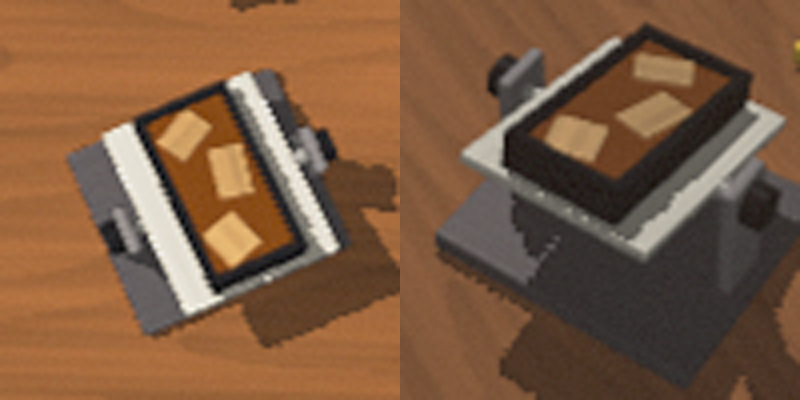

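The crop confirms the grey/white stand with the black mould. Casting: centre ≈ (0.500,-0.180,0.0855), expected height 68+18·cos 0.22 = 85.5 mm ✓. Tilt ≈ 0.22 rad towards its +x, yaw ≈ 25°. The lamp fit took in the cradle's flares, so I'll refine it and plan the grasp and aim.

```bash
cat >> h.py <<'E'
def Rz(a): c,s=np.cos(a),np.sin(a); return np.array([[c,-s,0],[s,c,0],[0,0,1.]])
n=np.array([.200,.098*1.03,0]); n[2]=np.sqrt(1-n@n); C=np.array([.4998,-.1802,.0855])
TL=np.diag([1.,-1,-1])         # tool axes in lamp frame (variant 0)
def tool(Lp,RL,flip=0):        # lamp pose -> tcp pose, nominal grasp
    R=RL@TL
    if flip: R=R@np.diag([-1.,-1,1])
    return Lp+RL@np.array([0,0,.014-.011]),R
def aim(yaw,dist=.06):
    x=np.array([np.cos(yaw),np.sin(yaw),0]); x-=n*(x@n); x/=np.linalg.norm(x)
    RL=np.stack([x,np.cross(n,x),n],1); lens=C+n*dist
    return lens-RL@np.array([.085,0,-.032]),RL
E
python3 - <<'E'
from h import *
from rig import *
for nm,(x0,x1,y0,y1) in(("top",(180,250,145,235)),("side",(225,305,125,165))):
    p,P,ok=cloud(nm); q=P[y0:y1,x0:x1][ok[y0:y1,x0:x1]]; g=p[y0:y1,x0:x1][ok[y0:y1,x0:x1]].mean(1)
    s=(q[:,2]>.0855)&(q[:,2]<.093)&(abs(q[:,0]-.554)<.13); q=q[s];g=g[s]
    R=cv2.minAreaRect((q[:,:2]*1000).astype(np.float32)); print(nm,len(q),np.round(R[0],1),np.round(R[1],1),round(R[2],1),np.median(q[:,2]).round(4))
    h=q[g>70]; c=h.mean(0); R=cv2.minAreaRect((h[:,:2]*1000).astype(np.float32)); print(" handle",len(h),np.round(R[0],1),np.round(R[1],1),round(R[2],1))
    e=np.linalg.eigh(np.cov((h[:,:2]-c[:2]).T))[1][:,1]; e*=np.sign(e[0]); print(" pca deg",np.degrees(np.arctan2(e[1],e[0])).round(1))
    k=q[g<50]; print(" head",len(k),((k.min(0)+k.max(0))/2).round(4),(k.max(0)-k.min(0)).round(3))
E
```

```text
top 680 [556.5 235.6] [ 43.3 179.6] 72.4 0.0885
 handle 542 [558.4 235.5] [ 43.1 175.9] 72.9
 pca deg -16.9
 head 108 [0.5521 0.2282 0.0892] [0.174 0.073 0.007]
side 432 [553.7 223.8] [ 34.6 178.3] 72.8 0.0881
 handle 321 [554.7 224.2] [ 32.8 176.5] 72.6
 pca deg -17.6
 head 82 [0.5511 0.2224 0.0892] [0.172 0.072 0.007]
```

Yaw −17.3° agrees in both views, but they differ sideways by some 8 mm. I'll hover over the lamp and measure it with the wrist camera, choosing the gripper flip and aim yaw by IK first.

```bash
python3 - <<'E'
from h import *
from rig import *
L0=np.array([.5435,.229,.060]); RL=Rz(np.radians(-17.3))
q0=np.array(current_joint_pos()); best=[]
for flip in(0,1):
    p,R=tool(L0,RL,flip); qg=ik(p+[0,0,.14],R)
    print(flip,None if qg is None else np.round(qg,2))
    if qg is None: continue
    for d in range(-180,180,15):
        a=aim(np.radians(d)); q=ik(*tool(*a,flip)); 
        if q is not None:
            q=np.array(q); best.append((abs(q-qg).max().round(2),flip,d,q.round(2),tool(*a,flip)[0].round(3)))
for b in sorted(best,key=lambda b:b[0])[:6]: print(b)
p,R=tool(L0,RL,0)
f=0 if abs(np.array(ik(p+[0,0,.14],R))-q0).max()<2 else 1
p,R=tool(L0,RL,f); move_pose(p+[0,0,.16],R); dwell(.3)
ep,er=current_ee_pos(),current_ee_rot(); pic,d=grab_frame("wrist"); c=get_calibration("wrist")
np.savez("wrist.npz",p=pic,d=d,K=c["intrinsics"],H=c["hand_eye"],ep=ep,er=er); cv2.imwrite("pics/w0.png",pic[:,:,::-1])
print("flip",f,current_t(),np.round(c["intrinsics"],1).tolist(),np.round(c["hand_eye"],3).tolist())
E
```

```text
0 [ 0.36 -0.06  1.66 -0.    1.54  2.23]
1 [ 0.36 -0.06  1.66 -0.    1.54 -0.91]
(np.float64(0.51), 0, -75, array([-0.15, -0.12,  1.77, -0.13,  1.67,  2.72]), array([ 0.496, -0.089,  0.174]))
(np.float64(0.51), 1, -75, array([-0.15, -0.12,  1.77, -0.13,  1.67, -0.42]), array([ 0.496, -0.089,  0.174]))
(np.float64(0.53), 0, -60, array([-0.17, -0.16,  1.8 , -0.13,  1.68,  2.44]), array([ 0.477, -0.097,  0.179]))
(np.float64(0.53), 1, -60, array([-0.17, -0.16,  1.8 , -0.13,  1.68, -0.7 ]), array([ 0.477, -0.097,  0.179]))
(np.float64(0.56), 0, -45, array([-0.2 , -0.2 ,  1.83, -0.14,  1.69,  2.16]), array([ 0.46 , -0.11 ,  0.184]))
(np.float64(0.56), 1, -45, array([-0.2 , -0.2 ,  1.83, -0.14,  1.69, -0.98]), array([ 0.46 , -0.11 ,  0.184]))
flip 1 2.2 [[309.7, 0.0, 316.9], [0.0, 309.7, 199.6], [0.0, 0.0, 1.0]] [[0.001, -0.967, -0.256, 0.071], [1.0, 0.001, 0.0, 0.001], [-0.0, -0.256, 0.967, -0.158], [0.0, 0.0, 0.0, 1.0]]
```

View pics/w0.png

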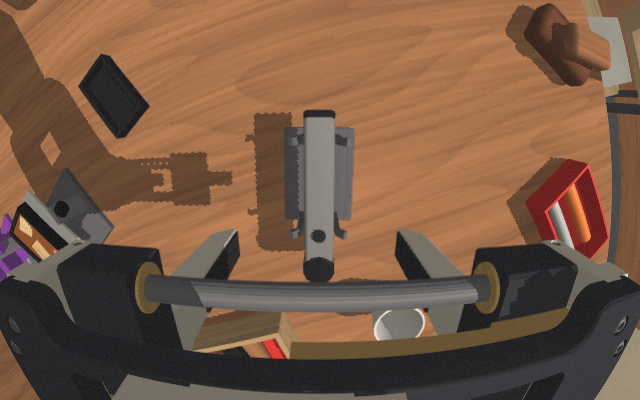

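The wrist view shows the lamp handle running from (319,112) at the tail to the head at (318,270), centred between the fingers and nearly straight. Now to measure it.

```bash
cat >> h.py <<'E'
def wcloud(f):
    K,H,d=f["K"],f["H"],f["d"]; v,u=np.mgrid[:400,:640]
    x,y=u-K[0,2],v-K[1,2]; r=np.hypot(x,y)+1e-9; th=r/K[0,0]
    P=np.stack([np.tan(th)*x/r*d,np.tan(th)*y/r*d,d],-1)
    return (P@H[:3,:3].T+H[:3,3])@f["er"].T+f["ep"]
E
python3 - <<'E'
from h import *
f=np.load("wrist.npz"); P=wcloud(f); p=f["p"]
print("bench z",P[60,400].round(4),"spare",P[95,115].round(3))
q=P[100:290,285:355]; g=p[100:290,285:355].mean(2); ok=(q[...,2]>.084)&(q[...,2]<.094)
pts=q[ok]
R=cv2.minAreaRect((pts[:,:2]*1000).astype(np.float32)); print("all",len(pts),np.round(R[0],1),np.round(R[1],1),round(R[2],1),np.median(pts[:,2]).round(4))
a=np.radians(-17.3); L0=np.array([.5435,.229]); e=np.array([np.cos(a),np.sin(a)]); m=np.array([-e[1],e[0]])
X=(pts[:,:2]-L0)@e*1000; Y=(pts[:,:2]-L0)@m*1000
for lo in range(-80,110,20):
    s=(X>=lo)&(X<lo+20)
    if s.sum()>5: print(lo,s.sum(),np.percentile(Y[s],[2,50,98]).round(1))
print("X range",np.percentile(X,[0.5,99.5]).round(1))
E
```

```text
bench z [0.4755 0.2518 0.3808] spare [ 0.344 -0.002  0.005]
all 5118 [552.6 229.4] [ 52.7 178.7] 71.7 0.0878
-80 653 [-10.7   3.5  17.6]
-60 638 [-10.7   3.5  16.9]
-40 631 [-10.8   3.6  17.1]
-20 614 [-11.    3.6  18.2]
0 596 [-11.1   3.7  17.8]
20 544 [-11.3   2.7  16.8]
40 513 [-11.5   2.8  17.2]
60 521 [-11.9   2.8  17.6]
80 386 [-12.    2.9  17.8]
X range [-79.6  95.7]
```

Wrist view: lamp origin ≈ (0.5445,0.2321), yaw ≈ −17.6°, height 0.088 ✓, width ≈ 29 ✓. This lies between the other two views and is the closest look, so I'll grasp and lift a little.

```bash
cat >> h.py <<'E'
Lc=np.array([.5445,.2321,.060]); RLc=Rz(np.radians(-17.6))
E
python3 - <<'E'
from h import *
from rig import *
p,R=tool(Lc,RLc,1)
move_pose(p+[0,0,.10],R); line_to(p,R,rate=.12); print("f",np.round(current_wrist_force(),2))
grasp(25); dwell(.2)
print("w",current_gripper_width(),"ff",current_finger_force(),"F",np.round(current_wrist_force(),2),"p",np.round(current_ee_pos()-p,4))
line_to(p+[0,0,.004],R,rate=.03); print("F lifted4",np.round(current_wrist_force(),2))
line_to(p+[0,0,.13],R,rate=.12); dwell(.2)
print("w",current_gripper_width(),"ff",current_finger_force(),"F",np.round(current_wrist_force(),2),np.round(current_ft_torque(),3),current_t())
np.save("grip.npy",np.array(p))
for nm in("side","wrist"):
    ep,er=current_ee_pos(),current_ee_rot(); pic,d=grab_frame(nm); c=get_calibration(nm)
    if nm=="wrist": np.savez("wrist1.npz",p=pic,d=d,K=c["intrinsics"],H=c["hand_eye"],ep=ep,er=er)
    cv2.imwrite(f"pics/{nm}1.png",pic[:,:,::-1])
E
```

```text
f [ 1.35 -0.14 -0.46]
w 0.3228770304839142 ff 25.000018179416656 F [-1.5  -0.42  0.76] p [-0. -0. -0.]
F lifted4 [-0.01 -0.3  -1.83]
w 0.3209459117537492 ff 24.999765157699585 F [ 0.16  0.51 -1.09] [ 0.     0.073 -0.004] 6.4167
```

View pics/side1.png

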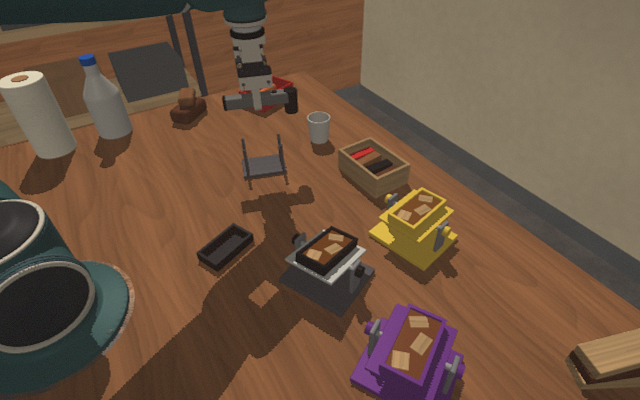

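The side view shows the lamp held level at (258,100), head at (291,99), and the empty cradle at (265,160). The gripper width of 29.8 mm matches the handle. Next I'll move to the aim, staging higher up first.

```bash
python3 - <<'E'
from h import *
from rig import *
y=np.radians(-65)
p,R=tool(*aim(y,.13),1); move_pose(p,R); print(current_t(),np.round(current_ee_pos()-p,4))
p,R=tool(*aim(y,.075),1); line_to(p,R,rate=.08); dwell(.3)
print(current_t(),np.round(current_ee_pos()-p,4),np.round(current_wrist_force(),2))
for nm in("side","wrist","top"):
    ep,er=current_ee_pos(),current_ee_rot(); pic,d=grab_frame(nm); c=get_calibration(nm)
    if nm=="wrist": np.savez("wrist2.npz",p=pic,d=d,K=c["intrinsics"],H=c["hand_eye"],ep=ep,er=er)
    else: np.savez(nm+"2.npz",p=pic,d=d,K=c["intrinsics"],T=c["extrinsics"])
    cv2.imwrite(f"pics/{nm}2.png",pic[:,:,::-1])
a=cv2.imread("pics/side2.png")[80:330,220:470]; b=cv2.imread("pics/wrist2.png")
cv2.imwrite("pics/chk.png",np.hstack([cv2.resize(a,(400,400)),b[:,140:540]]))
E
```

```text
7.75 [ 0.0002  0.0007 -0.0002]
8.8833 [0.0001 0.     0.0002] [-0.19 -0.4  -2.24]
```

View pics/chk.png

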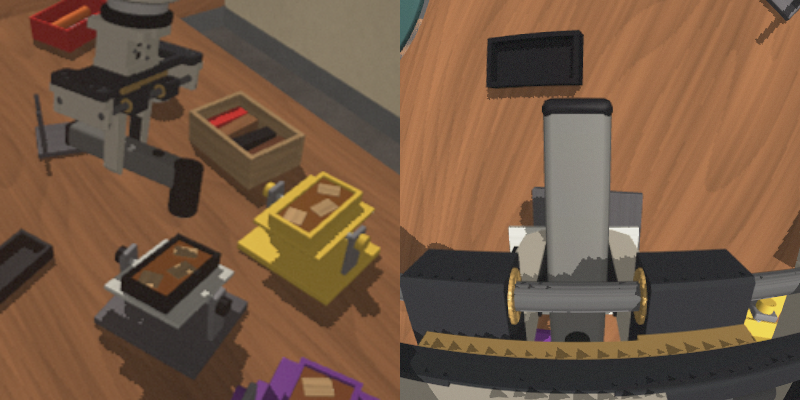

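The lamp head at crop (184,190) hangs over the mould at (172,270), lined up with the casting. I'll check the head's position from the side depth and then take the hold.

```bash
python3 - <<'E'
from h import *
from rig import *
from scipy.optimize import least_squares
y=np.radians(-65); Lp,RL=aim(y,.075)
p,P,ok=cloud("side2"); q=((P-Lp)@RL-[.085,0,-.032])   # in planned lens frame
s=ok&(p.mean(2)<60)&(np.hypot(q[...,0],q[...,1])<.035)&(q[...,2]>-.01)&(q[...,2]<.058)
k=q[s]; print(len(k),"z lo",np.percentile(k[:,2],[1,5]).round(4))
b=k[(k[:,2]>.005)&(k[:,2]<.055)]
r=least_squares(lambda c:np.hypot(b[:,0]-c[0]-c[2]*(b[:,2]-.03),b[:,1]-c[1]-c[3]*(b[:,2]-.03))-.017,[0,0,0,0],loss="soft_l1",f_scale=.002)
print("head axis off",r.x.round(4),"res",np.abs(r.fun).mean().round(5))
# casting still there
m=(cv2.cvtColor(p,cv2.COLOR_RGB2HSV)[...,1]>80)&ok&(P[...,2]>.05)&(abs(P[...,0]-.5)<.07)&(abs(P[...,1]+.18)<.07)
print("resin plane off",np.median((P[m]-C)@n).round(4))
p,R=tool(*aim(y,.06),1); line_to(p,R,rate=.05); t=current_t(); dwell(3.3)
print(t,current_t(),np.round(current_ee_pos()-p,4),np.abs(current_qd()).max())
E
```

```text
496 z lo [0.0041 0.0067]
head axis off [ 0.0012 -0.0004 -0.0104 -0.0113] res 0.00086
resin plane off 0.0003
9.4833 12.7833 [0. 0. 0.] 0.002050268387689941
```

The aim is verified within about 1 mm and 0.015 rad, and it was held for 3.3 s. Now I'll take the lamp back to the recorded grasp pose and lower it gently.

```bash
python3 - <<'E'
from h import *
from rig import *
p,R=tool(*aim(np.radians(-65),.13),1); line_to(p,R,rate=.08)
p,R=tool(Lc,RLc,1)
move_pose(p+[0,0,.13],R); line_to(p+[0,0,.04],R,rate=.1); dwell(.2); F0=np.array(current_wrist_force())
for dz in(.012,.006,.003,.0015,.0005,0):
    line_to(p+[0,0,dz],R,rate=.03); dwell(.15); F=np.array(current_wrist_force())-F0; print(dz,F.round(2))
    if abs(F).max()>8: break
print(current_t())
E
```

```text
0.012 [-0.34  1.06  0.23]
0.006 [ 0.48  0.99 -0.71]
0.003 [ 0.24  0.32 -0.22]
0.0015 [-0.8   0.52 -0.79]
0.0005 [ 0.59  0.55 -0.67]
0 [ 0.01  0.18 -0.13]
19.625
```

There's no clear contact yet, so I'll feel downwards in small steps before letting go.

```bash
python3 - <<'E'
from h import *
from rig import *
p,R=tool(Lc,RLc,1)
F0=np.mean([current_wrist_force() for _ in range(1)],0)
for i in range(1,9):
    line_to(p-[0,0,.0005*i],R,rate=.02); fs=[]
    for _ in range(5): dwell(.04); fs.append(current_wrist_force())
    F=np.mean(fs,0); print(-.5*i,F.round(2))
    if F[2]>2: break
for nm in("side","top"):
    pic,d=grab_frame(nm); c=get_calibration(nm); np.savez(nm+"3.npz",p=pic,d=d,K=c["intrinsics"],T=c["extrinsics"]); cv2.imwrite(f"pics/{nm}3.png",pic[:,:,::-1])
cv2.imwrite("pics/chk3.png",cv2.resize(cv2.imread("pics/side3.png")[80:200,200:340],(700,600),interpolation=cv2.INTER_CUBIC))
print(current_t())
E
```

```text
-0.5 [-3.33 -1.44  5.75]
20.1833
```

View pics/chk3.png

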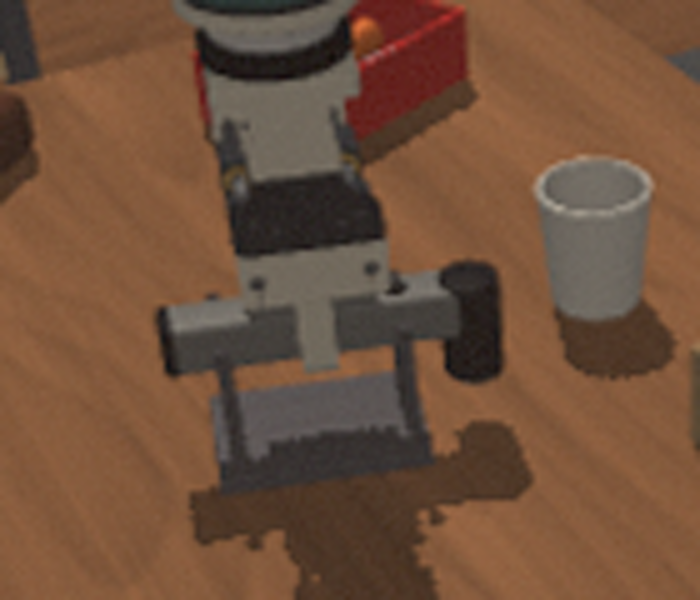

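The crop shows the handle in both forks at (225,380) and (405,350), head hanging free at (472,320), level. Contact is just felt (≈6 N), so I'll release, back off and check.

```bash
python3 - <<'E'
from h import *
from rig import *
gripper_open(); dwell(.2); p=np.array(current_ee_pos()); line_to(p+[0,0,.16],rate=.12); dwell(.3)
def save(n,nm):
    pic,d=grab_frame(nm); c=get_calibration(nm)
    ep,er=current_ee_pos(),current_ee_rot()
    np.savez(n,p=pic,d=d,K=c["intrinsics"],ep=ep,er=er,**({"H":c["hand_eye"]} if nm=="wrist" else {"T":c["extrinsics"]})); cv2.imwrite(f"pics/{n}.png",pic[:,:,::-1])
save("wrist4","wrist"); save("side4","side")
print(current_t(),current_wrist_force())
def rep(P):
    q=(P-Lc)@RLc; s=(q[...,2]>.0245)&(q[...,2]<.034)&(abs(q[...,0])<.11)&(abs(q[...,1])<.03); k=q[s]*1000
    out=[]
    for lo in(-70,-20,20,60):
        j=k[(k[:,0]>lo)&(k[:,0]<lo+30)]; out+= [np.median(j[:,1]).round(1),np.median(j[:,2]).round(1)]
    print("x range",np.percentile(k[:,0],[.5,99.5]).round(1),"(y,z)",np.array(out))
rep(wcloud(np.load("wrist.npz"))); rep(wcloud(np.load("wrist4.npz")))
rep(cloud("side")[1]); rep(cloud("side4")[1])
p_,P,ok=cloud("side4"); m=(cv2.cvtColor(p_,cv2.COLOR_RGB2HSV)[...,1]>80)&ok&(P[...,2]>.05)&(abs(P[...,0]-.5)<.07)&(abs(P[...,1]+.18)<.07)
print("resin off",np.median((P[m]-C)@n).round(4))
E
```

```text
23.375 [ 0.04280878 -0.4231191  -0.09223256]
x range [-79.6  95.7] (y,z) [-0.1 27.6  0.3 27.6 -0.3 27.9  0.  29.1]
x range [-79.4  95.7] (y,z) [ 1.3 27.8  1.4 27.7  1.4 27.9  1.4 29.3]
x range [-77.5  98.9] (y,z) [-7.5 27.7 -7.5 27.6 -7.8 27.8 -7.8 28.6]
x range [-77.2  99.1] (y,z) [-6.9 27.9 -7.3 27.9 -7.2 28.1 -7.2 28.4]
resin off -0.0003
```

View pics/side4.png

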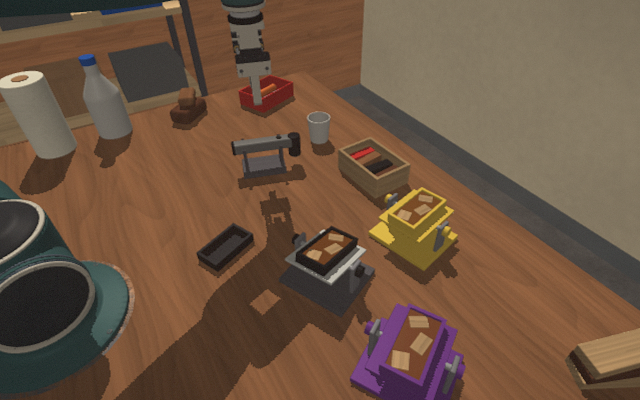

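The lamp lies level in both forks at (265,146), within about 1.5 mm of its first pose, and nothing else has moved.

```bash
python3 -c "
from rig import *
print(job_done())"
```

```text
the job is handed in; nothing more can be done
None
```

The lamp was aimed squarely at the casting from 6 cm, held still for 3.3 s, and laid back in its cradle within about 1.5 mm of where it started; the job is handed in, and no verdict came back.

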